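# Paint-thickness check: zero the gauge, then probe three marked points of a coated bracket

### The job

Check the paint thickness of the black bracket: take the hand gauge out of its dock and first zero it by pressing its sprung nose squarely and right in on the marked middle of the bare steel disc. Then press the nose inside each of the three white rings on the bracket in turn - low foot, sloping ramp, raised deck - each time with the gauge square to the surface there, the nose pushed right in, and held still for half a second. Do not shove the bracket out of place or disturb the oil bottle and the grease tin, and finally stand the gauge back in its dock and let go.

Things in the scene. Friction and masses are not known exactly. Their poses are not given: they have to be found in the camera images.
- gauge_center (a point): centre of the hand gauge's casing, a black box 26 mm thick (its x), 46 mm wide (its y), 105 mm tall (its z), about 0.2 kg, with a small screen on the -x face and ribbed sides. This point is 52.5 mm below its top. A steel measuring nose sticks out below. It starts upright in the dock with its upper 55 mm clear of the dock's lips; it can be gripped there across the thickness or the width.
- nose_tip (a point): tip of the gauge's measuring nose, a steel pin 13 mm thick with a flat foot 8 mm across, on the gauge's long axis. Out at rest it is 70.5 mm below gauge_center, 18 mm below the underside of the casing.
- nose (a joint): how far the sprung nose is pushed into the casing, in m: 0 out at rest, 0.007 fully home. It needs about 2.5 N to start and 6 N to be fully home, and springs out again by itself. A reading counts when it is in by more than 4 mm.
- dock_seat (a point): middle of the dock's pocket at the height where the underside of the casing rests, 28 mm above the bench. The dock is a grey plastic stand fixed to the bench, base 76 x 96 mm. Its upright pocket is 36 mm along its x and 56 mm along its y (5 mm of play all round the casing); the walls end 66 mm above the bench in lips flaring outwards to 77 mm. Below the seat the nose hangs free.
- plate_mark: middle of the top face of the zero plate, a bare steel disc 64 mm across and 8 mm thick lying loose on the bench (0.2 kg); a thin dark ring 28 mm across marks the middle. Its z axis points up out of the disc.
- bracket: the bracket: one bent strip of black powder-coated steel plate 6 mm thick, 80 mm wide, 206 mm long, loose on the bench, about 0.8 kg. Along its x come a flat foot, a ramp rising at 20 degrees, a flat deck 28 mm above the bench, and a back leg with a short rear foot. Origin on the bench below the mid width, 56 mm past mark_foot; z up.
- mark_foot: centre of the white ring (18 mm across) on the bracket's foot, 6 mm above the bench. Its z axis points straight out of the surface (up); its x axis runs along the bracket from foot to deck.
- mark_ramp: centre of the white ring (18 mm across) in the middle of the bracket's ramp, 17 mm above the bench, 51 mm farther along the bracket than mark_foot. Its z axis points straight out of the sloping surface: 20 degrees from vertical, leaning back towards the foot. Its x axis runs up the slope.
- mark_deck: centre of the white ring (18 mm across) on the bracket's flat deck, 28 mm above the bench, 113 mm farther along the bracket than mark_foot. Its z axis points straight out of the surface (up).
- oil_bottle: bystander: cream oil bottle with a long red spout, 45 mm across and 165 mm tall, standing loose; origin at the centre of its underside.
- grease_tin: bystander: grease tin with a press lid, 73 mm across and 92 mm tall, standing loose; origin at the centre of its underside.

How it is judged:
By the outcome, as a careful person would: the job done as asked, in the order asked, and still so for the second after the job is handed in, with the robot touching nothing.
It also fails if it takes over 54 s, if anything falls off the work surface, if the arm or the gripper's body presses on something with over 40 N, if the wrist force passes 120 N, or if a joint passes its speed limit or range.

### The arm

A 6-joint arm with a two-finger parallel gripper is mounted at the origin on a cart in front of the work surface, level with it; the furniture and walls round the work are solid. World frame = base frame: x ahead of the robot, y to its left, z up, the work surface at z = 0. Lengths are in m, angles in rad, forces in N, time in s.
With the tool pointing down it reaches from about 0.3 to 0.825 m from the base axis. Payload 5.4 kg.
Tool frame: the origin (TCP) lies at the very end of the fingers, on their centre line; the grasp point (between the pads) lies 19 mm behind it; z points along the fingers, y is the line along which they close (so a half turn about z gives the same grasp; the last joint's range is limited). The gripper opens to 92 mm and grips with 3 to 60 N. Pads are 20 mm wide; open, the fingers measure 128 mm over their backs; the gripper's body (75 mm by 189 mm) begins 69 mm behind the grasp point.
Start: joints at [-1.376, 0.158, 1.597, -0, 1.386, -0.21], TCP at [0.226, -0.529, 0.215] pointing down, gripper open.
Joint ranges: [-2.91, 2.91], [-0.94, 2.29], [0.18, 2.7], [-1.29, 4.43], [0.17, 2.64], [-3, 3]. Speed limits (rad/s): [2.57, 2.57, 3.14, 3.14, 3.14, 3.14].

### API

Orientations are given as a rotation vector (axis times angle).
In Python, from workcell import bot gives the robot as it stands. Calls block until the motion is done:
- bot.goto(position, orientation): joint-space move of the TCP to a pose.
- bot.line_to(position, rot=None, max_speed=0.15): straight line of the TCP; rot=None keeps the orientation; max_speed is the mean speed in m/s.
- bot.set_joints(angles): joint-space move.
- bot.set_gripper(opening, newtons=None): opening from 0.0 (shut) to 1.0 (fully open); newtons is the grip in N (None keeps the last); returns when the fingers have stopped.
- bot.hold(seconds).
- bot.inverse_kinematics(position, orientation): joint angles nearest the present ones, or None.
- bot.read_camera(name): name is "scene" or "top"; returns a dict with "pixels" (384x512x3 uint8, blue, green, red), "fx", "fy", "cx", "cy" (pixels), "R" (3x3) and "t" (3): a world point X has camera coordinates R X + t. Camera axes: x right, y down, z forward; pixel columns grow to the right and rows downward; lengths in m; the calibration is good to about 2 mm. A picture is of the moment at which its call begins. There is no depth.
A pose or a line that the arm cannot do raises bot.MotionError and nothing moves.
- bot.job_done(): hands the job in, once; it reports no verdict.
Readings, each from a call of its own:
- bot.current_clock(): time.
- bot.current_joints(): joint angles.
- bot.current_joint_vel(): joint speeds.
- bot.current_effort(): joint torques, N m.
- bot.current_ee_pos(): TCP position.
- bot.current_tool_rot(): TCP orientation.
- bot.current_contact_force(): force on the tool from outside, world axes, zero at the start.
- bot.current_ft_torque(): the same for the moment, N m.
- bot.current_opening(): opening from 0.0 (shut) to 1.0 (fully open).
Only numpy, scipy, OpenCV 4.12 (cv2) and the standard library are available. Lean on these libraries where they do the work, as an engineer would, in place of code of your own. Each camera call takes 0.05 s, during which the arm holds its last target. There are 200 camera calls.

## Working session

There is one attempt and no reset: what is moved stays moved. The work goes in short steps, each a Python script; the robot and the scene stay as the last script left them, time stands still between calls to the robot, and variables do not carry over. Pictures are saved under pics/ and viewed, on a budget of 10 in all, crops included, one or two more only if the job needs it, and the job is handed in when it is done.

```bash
ls; mkdir -p pics; python3 - <<'E'
from workcell import bot
import cv2,numpy as np
for n in("scene","top"):
    c=bot.read_camera(n); cv2.imwrite(f"pics/{n}0.png",c["pixels"]); print(n,c["fx"],c["fy"],c["cx"],c["cy"],np.round(c["R"],4).tolist(),np.round(c["t"],4), (-c["R"].T@c["t"]).round(3))
print(bot.current_clock(),bot.current_tool_rot(),bot.current_contact_force())
E
```

```text
pics
scene 372.0488124869266 372.0488124869266 254.77886501558496 183.9706421299892 [[-0.9146, -0.4044, -0.008], [-0.2105, 0.4928, -0.8443], [0.3454, -0.7705, -0.5358]] [0.5357 0.0919 0.8214] [0.226 0.804 0.522]
top 440.9649427504399 440.9649427504399 243.48103191328636 194.73696385895732 [[0.0282, -0.9996, 0.0052], [-0.997, -0.0286, -0.0723], [0.0724, -0.0032, -0.9974]] [0.1337 0.5342 1.1274] [0.447 0.153 1.162]
0.1 [-3.07581061e+00 -6.31245322e-01  3.23911344e-06] [-0.72510449 -0.18212385 -0.5642733 ]
```

View pics/scene0.png

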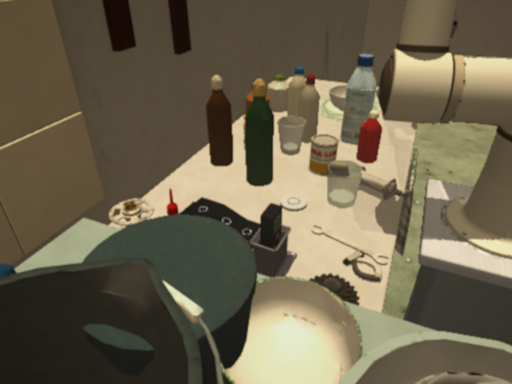

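View pics/top0.png

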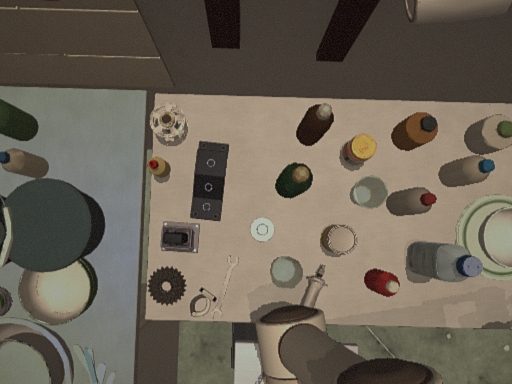

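The top view shows the plate at (262,229), the dock with the gauge at (179,237), and the oil bottle at (158,167). The bracket rings are at about (206,207), (208,187) and (211,162). I'll enlarge this area.

```bash
python3 - <<'E'
import cv2
a=cv2.imread("pics/top0.png")[130:270,140:290]
b=cv2.imread("pics/scene0.png")[180:280,160:320]
a=cv2.resize(a,None,fx=4,fy=4,interpolation=cv2.INTER_CUBIC)
cv2.imwrite("pics/topc.png",a)
cv2.imwrite("pics/scenec.png",cv2.resize(b,None,fx=5,fy=5,interpolation=cv2.INTER_CUBIC))
E
```

```text
(no output)
```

View pics/topc.png

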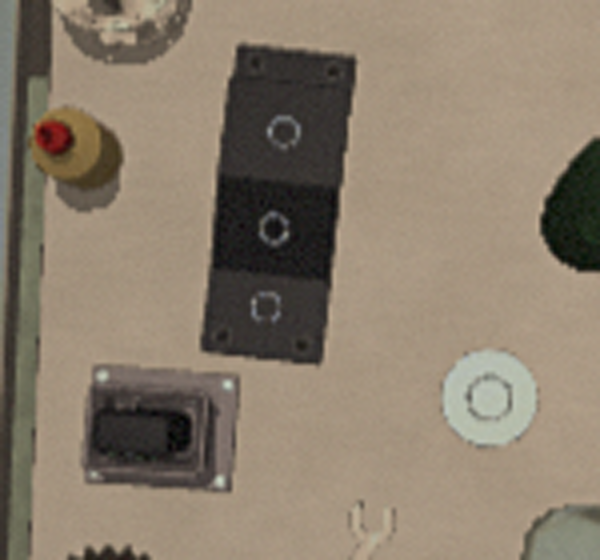

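View pics/scenec.png

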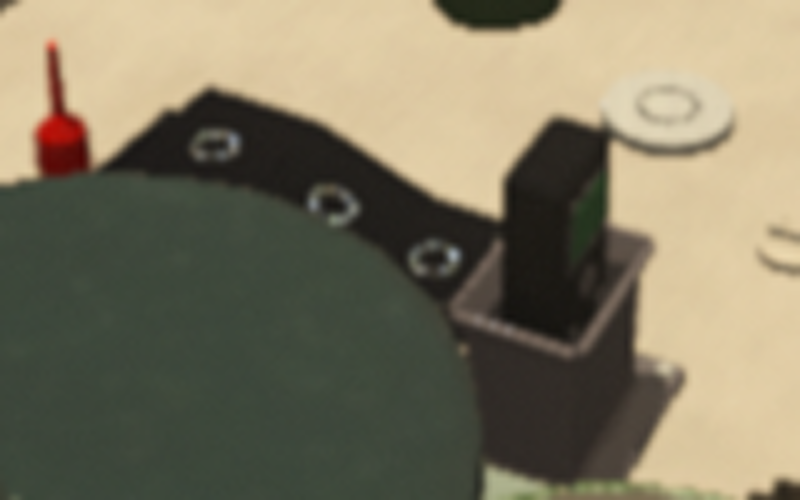

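The bracket rings, plate ring, dock and gauge are clear in both views, with the gauge's green screen facing the robot (-x). Next I'll fit the poses.

```bash
cat > h.py <<'E'
from workcell import bot
import cv2,numpy as np
from scipy.optimize import least_squares
from scipy.spatial.transform import Rotation as Ro
def proj(c,X):
    p=np.atleast_2d(X)@c["R"].T+c["t"]; return np.c_[c["fx"]*p[:,0]/p[:,2]+c["cx"],c["fy"]*p[:,1]/p[:,2]+c["cy"]]
def back(c,uv,z):
    d=c["R"].T@np.array([(uv[0]-c["cx"])/c["fx"],(uv[1]-c["cy"])/c["fy"],1]); o=-c["R"].T@c["t"]; return o+d*(z-o[2])/d[2]
T=lambda p:((np.array(p)+.5)/4-.5)+[140,130]
S=lambda p:((np.array(p)+.5)/5-.5)+[160,180]
def pose2(L,q):
    L=np.atleast_2d(L).astype(float); c,s=np.cos(q[2]),np.sin(q[2]); return np.c_[q[0]+c*L[:,0]-s*L[:,1],q[1]+s*L[:,0]+c*L[:,1],L[:,2]]
E
cat > m.py <<'E'
from h import *
ct=bot.read_camera("top");cs=bot.read_camera("scene")
L=np.array([[-.056,0,.006],[-.005,0,.017],[.057,0,.028]])
tp=T([[266,306],[274,228],[284,132]]);sp=S([[434,259],[333,206],[216,146]])
x0=[*back(ct,tp[1],.017)[:2],0]
for nm,f in(("top",lambda q:(proj(ct,pose2(L,q))-tp).ravel()),("scene",lambda q:(proj(cs,pose2(L,q))-sp).ravel()),("both",lambda q:np.r_[(proj(ct,pose2(L,q))-tp).ravel(),(proj(cs,pose2(L,q))-sp).ravel()])):
    r=least_squares(f,x0);print("bracket",nm,r.x.round(4),r.fun.round(2)); 
q=r.x; print(pose2(L,q).round(4))
for z in(.0,): print("plate",back(ct,T([490,397]),.008).round(4),back(cs,S([668,105]),.008).round(4))
oc=T([[93,366],[240,374],[231,491],[84,482]])
P=np.array([back(ct,u,.006)for u in oc]);print("dock",P.mean(0).round(4),"yaw",np.arctan2(*(P[0]-P[3])[1::-1]),np.arctan2(*(P[1]-P[2])[1::-1]),np.linalg.norm(P[0]-P[1]),np.linalg.norm(P[0]-P[3]))
gt=T([[92,413],[170,413],[170,453],[92,453]])
P=np.array([back(ct,u,.133)for u in gt]);print("gauge top",P.round(4).tolist(),P.mean(0).round(4))
gs=S([[507,182],[553,118],[607,136],[570,195]])
P=np.array([back(cs,u,.133)for u in gs]);print("gauge top scene",P.round(4).tolist(),P.mean(0).round(4))
print("bottle tip",back(ct,T([50,138]),.165),"body",back(ct,T([85,155]),.1))
E
python3 m.py
```

```text
bracket top [ 0.5539  0.2412 -0.0849] [-0.    0.1  -0.01 -0.02  0.01 -0.08]
bracket scene [ 0.553   0.2396 -0.0843] [ 0.11  0.19  0.03 -0.15 -0.14 -0.07]
bracket both [ 0.5532  0.2404 -0.0846] [ 0.28  0.35  0.27  0.23  0.29  0.17 -0.17  0.39 -0.25  0.04 -0.43  0.1 ]
[[0.4974 0.2452 0.006 ]
 [0.5482 0.2409 0.017 ]
 [0.61   0.2356 0.028 ]]
plate [0.443  0.0977 0.008 ] [0.4417 0.097  0.008 ]
dock [0.4167 0.311  0.006 ] yaw -0.03610414592199355 -0.04149030614645039 0.09624282015647853 0.07551178184497101
gauge top [[0.4277, 0.3345, 0.133], [0.4289, 0.2893, 0.133], [0.4058, 0.2884, 0.133], [0.4046, 0.3336, 0.133]] [0.4168 0.3114 0.133 ]
gauge top scene [[0.425, 0.3345, 0.133], [0.4246, 0.2931, 0.133], [0.4028, 0.2958, 0.133], [0.4025, 0.3328, 0.133]] [0.4137 0.314  0.133 ]
bottle tip [0.58342738 0.35921469 0.165     ] body [0.58255364 0.35106336 0.1       ]
```

The fits agree to 2–3 mm. Now I'll grasp the gauge across its thickness.

```bash
cat >> h.py <<'E'
def rot(n,yaw):
    "tool z=-n, tool y along bench direction yaw (gauge x), projected square to n"
    n=np.array(n,float); y=np.array([np.cos(yaw),np.sin(yaw),0]); y-=n*(y@n); y/=np.linalg.norm(y); z=-n
    return Ro.from_matrix(np.c_[np.cross(y,z),y,z]).as_rotvec()
def st(m=""): print(m,"t",round(bot.current_clock(),2),"p",bot.current_ee_pos().round(4),"F",np.round(bot.current_contact_force(),2),"op",round(bot.current_opening(),3),flush=True)
UP=[0,0,1]; G=np.array([.416,.3115]); GY=-.04
E
python3 - <<'E'
from h import *
p=bot.current_ee_pos()
for yw in(GY,GY+np.pi):print(yw,bot.inverse_kinematics([*G,.088],rot(UP,yw)))
n=Ro.from_euler('z',-.085).apply([-np.sin(.349),0,np.cos(.349)])
for yw in(GY,GY+np.pi):print(yw,bot.inverse_kinematics(np.array([.548,.241,.017])+.1*n,rot(n,yw)))
bot.line_to([p[0],p[1],.40],max_speed=.3)
st()
E
```

```text
-0.04 [ 4.09924174e-01  1.54167747e-01  1.86729031e+00 -4.44089210e-16
  1.12013459e+00  4.49924174e-01]
3.101592653589793 [ 4.09924174e-01  1.54167747e-01  1.86729031e+00 -4.44089210e-16
  1.12013459e+00 -2.69166848e+00]
-0.04 [ 0.30563432  0.04052454  1.98251111 -0.18211181  0.80230943  0.44864456]
3.101592653589793 [ 0.30563432  0.04052454  1.98251111 -0.18211181  0.80230943 -2.6929481 ]
 t 0.97 p [ 0.2262 -0.5277  0.3981] F [-0.37  0.36 -0.53] op 0.997
```

```bash
python3 - <<'E'
from h import *
r=rot(UP,GY)
bot.goto([*G,.36],r); st("above")
bot.line_to([*G,.20],r,max_speed=.3)
c=bot.read_camera("top"); cv2.imwrite("pics/a.png",c["pixels"])
bot.line_to([*G,.088],r,max_speed=.15); st("at")
bot.set_gripper(0.15,40); st("grip")
bot.hold(.2);st()
c=bot.read_camera("scene"); cv2.imwrite("pics/grip.png",cv2.resize(c["pixels"][120:300,140:380],None,fx=3,fy=3,interpolation=cv2.INTER_CUBIC))
E
```

```text
above t 3.99 p [0.4164 0.311  0.36  ] F [-0.04  0.24 -0.44] op 0.997
at t 5.62 p [0.417  0.312  0.0893] F [ 0.37 -0.01 -0.5 ] op 1.003
grip t 6.63 p [0.416  0.3115 0.088 ] F [-0.5  -0.27 -0.07] op 0.281
 t 6.83 p [0.416  0.3115 0.088 ] F [ 0.4  -0.03 -0.79] op 0.283
```

View pics/grip.png

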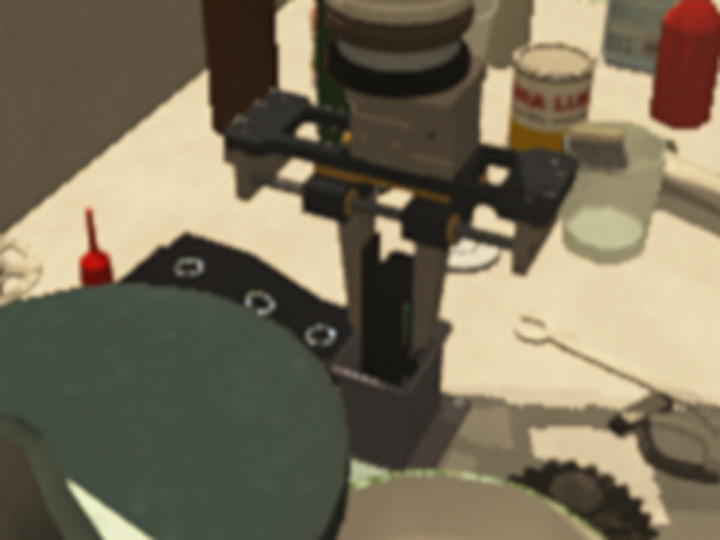

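The gauge is gripped squarely across its thickness (opening 26 mm). Before going to the plate I'll lift it and check clearance to the green bottle.

```bash
python3 - <<'E'
from h import *
c=bot.read_camera("scene")
print("green base L/R/front",back(c,(246,178),0).round(3),back(c,(273,178),0).round(3),back(c,(260,186),0).round(3),"top z?")
print("glass base",back(c,(341,205),0).round(3))
print("dark bottle",back(c,(220,165),0).round(3))
o=-c["R"].T@c["t"]
ct=bot.read_camera("top")
b=back(c,(260,186),0);print(proj(c,[[.54,.015,z] for z in(.2,.25,.3)]).round(0).tolist())
r=rot(UP,GY)
bot.line_to([*G,.19],r,max_speed=.2); st("lift")
bot.hold(.2); st()
E
```

```text
green base L/R/front [0.596 0.035 0.   ] [0.529 0.007 0.   ] [0.546 0.057 0.   ] top z?
glass base [0.334 0.058 0.   ]
dark bottle [0.694 0.    0.   ]
[[269.0, 107.0], [269.0, 87.0], [270.0, 65.0]]
lift t 7.64 p [0.4152 0.3111 0.1886] F [ 0.25 -0.03 -3.09] op 0.28
 t 7.84 p [0.4149 0.311  0.188 ] F [-0.29  0.34 -3.48] op 0.281
```

```bash
python3 - <<'E'
from h import *
r=rot(UP,.35); d=.078; P=np.array([.4425,.0975])
bot.goto([*P,.19],r); st("over")
bot.line_to([*P,.008+.012+d],r,max_speed=.15); bot.hold(.25); st("hover")
for i in range(3): st()
print("rot err",(Ro.from_rotvec(bot.current_tool_rot())*Ro.from_rotvec(r).inv()).magnitude())
c=bot.read_camera("scene"); print(proj(c,[[*bot.current_ee_pos()[:2],.02],[*P,.008]]))
a=cv2.resize(c["pixels"][150:230,240:340],None,fx=6,fy=6,interpolation=cv2.INTER_CUBIC)
cv2.imwrite("pics/hover.png",a)
E
```

```text
over t 8.71 p [0.4424 0.098  0.1898] F [-0.5   0.12 -1.39] op 0.281
hover t 9.72 p [0.4432 0.0975 0.0989] F [-0.35  0.45 -3.18] op 0.281
 t 9.72 p [0.4432 0.0975 0.0989] F [-0.35  0.45 -3.18] op 0.281
 t 9.72 p [0.4432 0.0975 0.0989] F [-0.35  0.45 -3.18] op 0.281
 t 9.72 p [0.4432 0.0975 0.0989] F [-0.35  0.45 -3.18] op 0.281
rot err 0.0018259672452609268
[[292.8457286  196.44716115]
 [292.83290912 200.62982679]]
```

View pics/hover.png

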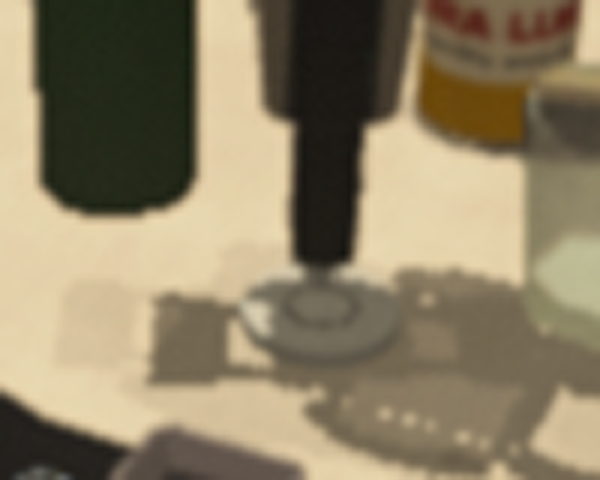

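The hover picture shows the nose over the ring. The ring centre measures (292.9,200.9) against a predicted (292.8,200.6), so I'll press.

```bash
cat >> h.py <<'E'
def press(tip,n,yaw,d=.078,f_end=7.5):
    "press nose along -n at tip from 12 mm out, hold, back off"
    tip=np.array(tip);n=np.array(n);r=rot(n,yaw)
    F=lambda:np.mean([(bot.hold(.02),bot.current_contact_force())[1] for _ in range(4)],0)
    F0=F(); 
    bot.line_to(tip+n*(d-.001),r,max_speed=.05); s=-.001
    while True:
        f=(F()-F0)@n; a=(bot.current_ee_pos()-tip)@n-d
        print("  s %.1f act %.2f f %.2f"%(s*1e3,a*1e3,f),flush=True)
        if f>f_end or s<-.011: break
        s-=.001 if f<5 else .0005
        bot.line_to(tip+n*(d+s),r,max_speed=.05)
    bot.hold(.8); st("held"); print("  f",((F()-F0)@n).round(2),"xyz",(F()-F0).round(2),"rot err",(Ro.from_rotvec(bot.current_tool_rot())*Ro.from_rotvec(r).inv()).magnitude().round(4))
    bot.line_to(tip+n*(d+.015),r,max_speed=.08)
E
python3 - <<'E'
from h import *
press([.4425,.0975,.008],UP,.35); st("end")
E
```

```text
s -1.0 act -0.85 f 2.59
  s -2.0 act -1.91 f 3.47
  s -3.0 act -2.95 f 3.77
  s -4.0 act -3.98 f 4.75
  s -5.0 act -4.97 f 5.12
  s -5.5 act -5.45 f 5.12
  s -6.0 act -5.97 f 5.12
  s -6.5 act -6.47 f 5.55
  s -7.0 act -6.98 f 6.33
  s -7.5 act -7.22 f 7.73
held t 13.97 p [0.4425 0.0975 0.0787] F [-2.84 -1.25  6.03] op 0.281Traceback (most recent call last):
  File "<stdin>", line 2, in <module>
  File "h.py", line 31, in press
    bot.hold(.8); st("held"); print("  f",((F()-F0)@n).round(2),"xyz",(F()-F0).round(2),"rot err",(Ro.from_rotvec(bot.current_tool_rot())*Ro.from_rotvec(r).inv()).magnitude().round(4))
                                                                                                  ^^^^^^^^^^^^^^^^^^^^^^^^^^^^^^^^^^^^^^^^^^^^^^^^^^^^^^^^^^^^^^^^^^^^^^^^^^^^^^^^^^
AttributeError: 'float' object has no attribute 'round'
```

The zero press worked: contact came where expected, and the nose went fully home at 7 mm with about 7.7 N. I'll back off and do the foot.

```bash
sed -i 's/magnitude().round(4))/magnitude())/' h.py; python3 - <<'E'
from h import *
bot.line_to([.4425,.0975,.13],rot(UP,.35),max_speed=.12)
Y=-.085; t=np.array([.4974,.2452,.006])
bot.line_to([t[0],t[1],.13],rot(UP,Y),max_speed=.2)
bot.line_to([t[0],t[1],.006+.078+.012],rot(UP,Y),max_speed=.1); bot.hold(.2); st("hover")
c=bot.read_camera("scene"); print(proj(c,[[*bot.current_ee_pos()[:2],.018],t]))
cv2.imwrite("pics/foot.png",cv2.resize(c["pixels"][170:270,170:300],None,fx=6,fy=6,interpolation=cv2.INTER_CUBIC))
E
```

```text
hover t 16.31 p [0.4981 0.2453 0.0969] F [-0.02 -0.59 -2.34] op 0.283
[[245.85466041 227.41476465]
 [246.23549687 231.80244439]]
```

View pics/foot.png

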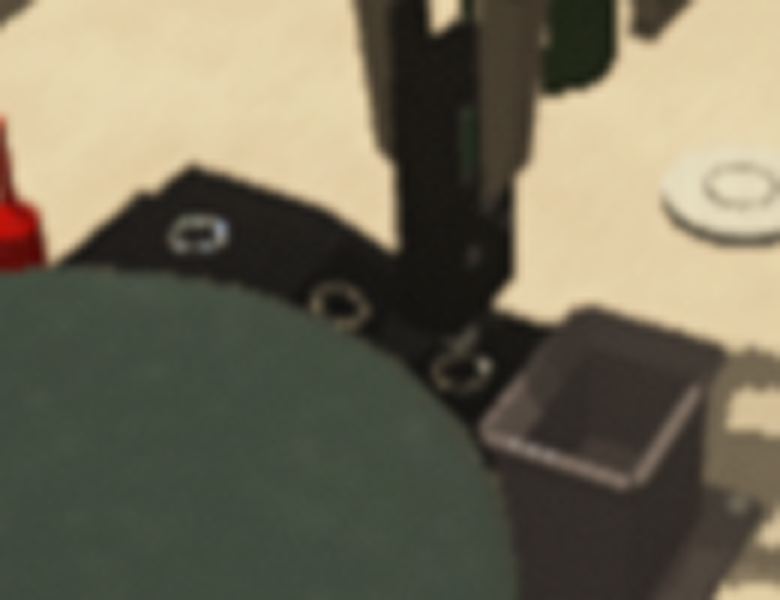

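The nose tip is at (461,348) and the foot ring at (461,370), both within about 1 mm of prediction. I'll press all three rings.

```bash
python3 - <<'E'
from h import *
Y=-.0846; q=[.5532,.2404,Y]
M=pose2(np.array([[-.056,0,.006],[-.005,0,.017],[.057,0,.028]]),q)
n2=Ro.from_euler('z',Y).apply([-np.sin(np.radians(20)),0,np.cos(np.radians(20))])
d=.078
press(M[0],UP,Y); st("foot done")
bot.line_to(M[0]+[0,0,d+.035],rot(UP,Y),max_speed=.15)
bot.line_to(M[1]+n2*(d+.03),rot(n2,Y),max_speed=.1)
bot.line_to(M[1]+n2*(d+.010),rot(n2,Y),max_speed=.08); bot.hold(.2); st("ramp hover")
c=bot.read_camera("scene"); print(proj(c,[M[1]+n2*.01,M[1]]))
cv2.imwrite("pics/ramp.png",cv2.resize(c["pixels"][170:270,170:300],None,fx=6,fy=6,interpolation=cv2.INTER_CUBIC))
E
```

```text
s -1.0 act -0.77 f 3.18
  s -2.0 act -1.85 f 3.43
  s -3.0 act -2.92 f 4.03
  s -4.0 act -3.94 f 4.24
  s -5.0 act -4.95 f 4.73
  s -6.0 act -5.93 f 5.39
  s -6.5 act -6.45 f 5.77
  s -7.0 act -6.96 f 5.96
  s -7.5 act -7.17 f 8.37
held t 20.23 p [0.4975 0.2452 0.0769] F [-2.   -0.44  6.24] op 0.277
  f 7.68 xyz [-2.12 -0.44  8.05] rot err 0.0001404846692831207
foot done t 20.8 p [0.4973 0.2451 0.099 ] F [ 0.24 -0.19 -2.82] op 0.282
ramp hover t 22.18 p [0.5186 0.2435 0.1002] F [ 1.19  0.03 -1.8 ] op 0.282
[[227.08599234 217.86957682]
 [225.97096839 220.82744094]]
```

View pics/ramp.png

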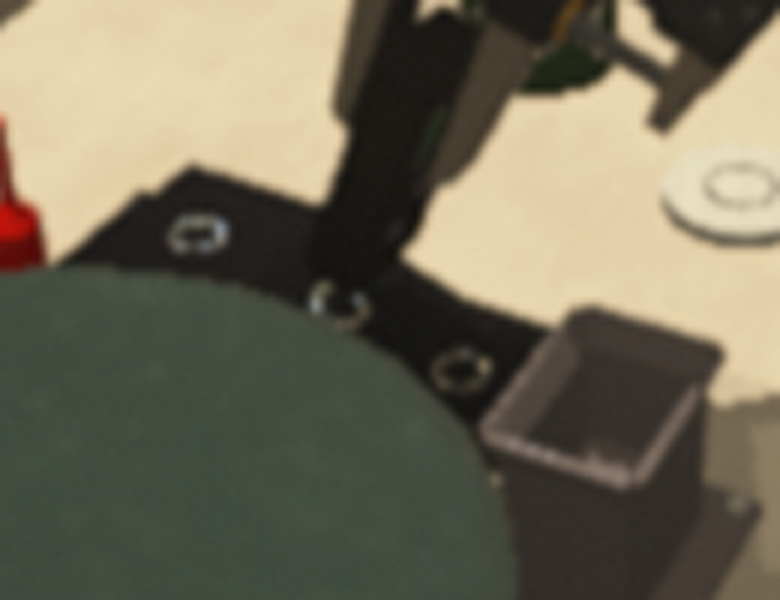

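The bracket hasn't moved: the rings are at the same pixels, with the ramp ring at (339,306) against a predicted (339,308). Next come the ramp and the deck.

```bash
python3 - <<'E'
from h import *
Y=-.0846; q=[.5532,.2404,Y]
M=pose2(np.array([[-.056,0,.006],[-.005,0,.017],[.057,0,.028]]),q)
n2=Ro.from_euler('z',Y).apply([-np.sin(np.radians(20)),0,np.cos(np.radians(20))])
d=.078
press(M[1],n2,Y,f_end=7.2); st("ramp done")
bot.line_to(M[1]+n2*(d+.03),rot(n2,Y),max_speed=.15)
bot.line_to(M[2]+[0,0,d+.025],rot(UP,Y),max_speed=.1)
bot.line_to(M[2]+[0,0,d+.012],rot(UP,Y),max_speed=.08); bot.hold(.2); st("deck hover")
c=bot.read_camera("scene"); print(proj(c,[M[2]+[0,0,.012],M[2]]))
cv2.imwrite("pics/deck.png",cv2.resize(c["pixels"][170:270,170:300],None,fx=6,fy=6,interpolation=cv2.INTER_CUBIC))
E
```

```text
s -1.0 act -0.91 f 2.80
  s -2.0 act -1.85 f 3.55
  s -3.0 act -2.91 f 3.94
  s -4.0 act -3.94 f 4.37
  s -5.0 act -4.93 f 5.29
  s -5.5 act -5.46 f 5.42
  s -6.0 act -5.96 f 5.33
  s -6.5 act -6.43 f 5.49
  s -7.0 act -6.96 f 5.75
  s -7.5 act -7.28 f 8.22
held t 26.38 p [0.5243 0.2429 0.0835] F [-2.36  0.31  5.49] op 0.284
  f 8.14 xyz [-2.59 -0.14  7.72] rot err 0.0001954424367135735
ramp done t 26.95 p [0.5158 0.2433 0.1037] F [-0.02 -0.38 -1.99] op 0.284
deck hover t 28.87 p [0.6101 0.2357 0.1183] F [-0.52 -1.04 -2.07] op 0.277
[[201.93900465 204.5400581 ]
 [202.38840453 208.89318668]]
```

View pics/deck.png

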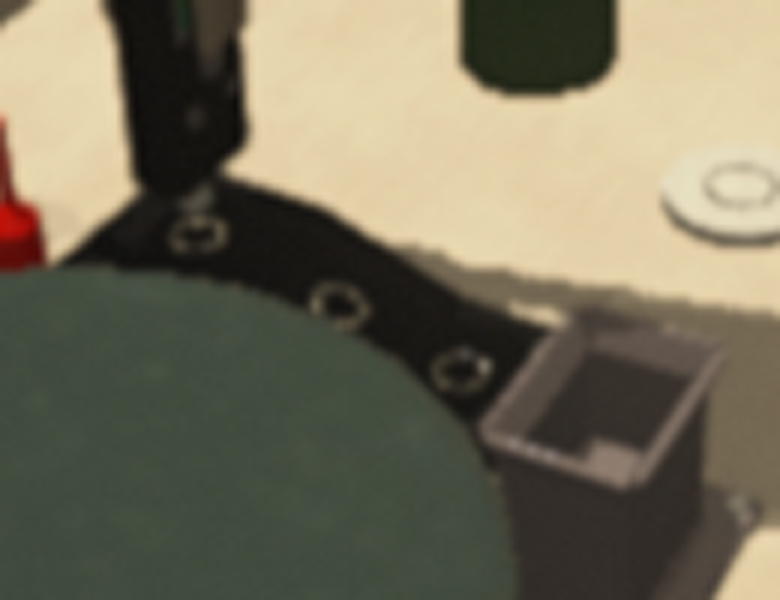

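```bash
python3 - <<'E'
from h import *
Y=-.0846; d=.078
M2=pose2([.058,0,.028],[.5532,.2404,Y])[0]
press(M2,UP,Y); st("deck done")
bot.line_to([*M2[:2],.21],rot(UP,Y),max_speed=.2)
r=rot(UP,GY)
bot.line_to([*G,.21],r,max_speed=.25)
bot.line_to([*G,.155],r,max_speed=.15); bot.hold(.15); F0=np.array(bot.current_contact_force()); st("over dock")
for z in np.arange(.145,.0895,-.007):
    bot.line_to([*G,z],r,max_speed=.08); F=np.array(bot.current_contact_force())-F0
    if np.abs(F).max()>5: st("contact!"); break
else:
    bot.line_to([*G,.0882],r,max_speed=.03); bot.hold(.15); st("seated")
E
```

```text
s -1.0 act -0.66 f 3.40
  s -2.0 act -1.79 f 3.87
  s -3.0 act -2.92 f 4.30
  s -4.0 act -3.91 f 5.55
  s -4.5 act -4.44 f 5.06
  s -5.0 act -4.95 f 5.35
  s -5.5 act -5.48 f 5.89
  s -6.0 act -5.92 f 5.76
  s -6.5 act -6.45 f 6.55
  s -7.0 act -6.94 f 6.63
  s -7.5 act -7.28 f 7.09
  s -8.0 act -7.34 f 9.27
held t 33.74 p [0.6111 0.2355 0.0987] F [-2.53 -1.33  7.7 ] op 0.281
  f 9.29 xyz [-1.54 -1.    9.63] rot err 0.0002250240917451377
deck done t 34.31 p [0.6107 0.2356 0.1208] F [ 0.48  0.78 -1.95] op 0.28
over dock t 36.55 p [0.4172 0.3118 0.1565] F [-0.01 -1.   -2.11] op 0.282
seated t 39.13 p [0.4159 0.3115 0.0881] F [-0.19  0.19 -2.36] op 0.283
```

```bash
python3 - <<'E'
from h import *
r=rot(UP,GY)
bot.line_to([*G,.0876],r,max_speed=.03)
bot.set_gripper(1.0); st("open")
bot.line_to([*G,.24],r,max_speed=.25); bot.hold(.3); st("up")
c=bot.read_camera("scene"); cv2.imwrite("pics/end.png",cv2.resize(c["pixels"][150:280,160:330],None,fx=4.5,fy=4.5,interpolation=cv2.INTER_CUBIC))
E
```

```text
open t 40.44 p [0.416  0.3115 0.0876] F [-0.12 -0.56 -0.9 ] op 1.0
up t 41.5 p [0.4154 0.3112 0.2387] F [ 0.53 -0.14  0.3 ] op 1.0
```

View pics/end.png

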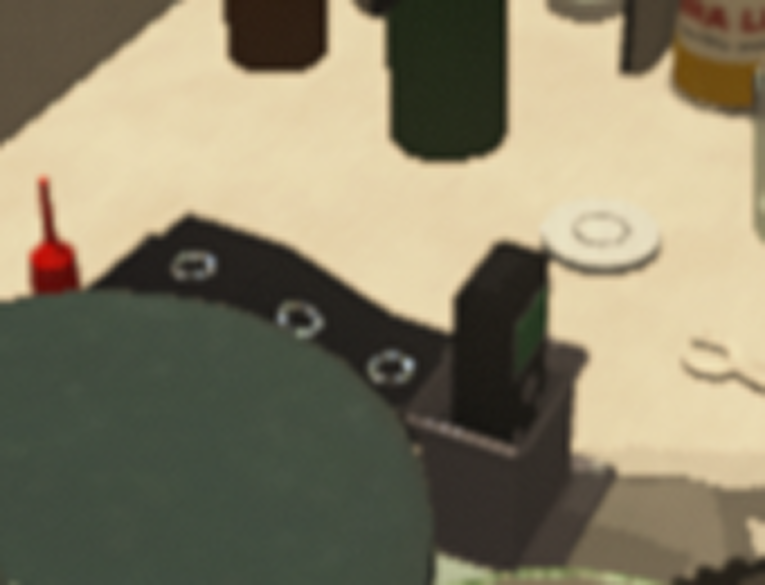

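The gauge stands upright in the dock, and the bottle, bracket and plate are where they were. I'm handing in.

```bash
python3 -c "
from workcell import bot
print(bot.job_done(), bot.current_clock())"
```

```text
the job is handed in; nothing more can be done
the job is handed in; nothing more can be done
```

The job is done and handed in at about 41.5 s of the 54 s allowed. I zeroed the gauge on the steel disc, pressed it on the foot, ramp and deck rings in that order, then stood it back in its dock and let go.

- **Presses:** each one reached the hard stop at about 7 mm of nose travel, with 7.5–9.3 N, and was held still for 0.8 s. The tool was within 0.0003 rad of square for the three ring presses. The same readout failed on the disc press because of a script error after the hold. It read 0.0018 rad while hovering over the disc.
- **Aim:** the pictures before the presses put the nose within about 1–1.5 mm of the ring centres (on the ramp picture I checked only the ring's position). I corrected the deck press by 1 mm. I took no picture during the presses themselves.
- **Sideways force:** 1.5–3 N showed at the wrist during the presses, and nothing visibly moved.
- **End state:** the last picture shows the gauge upright in the dock, and the bracket, disc and oil bottle where they were. I did not check the grease tin by measurement.

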